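Shift the parts shuttle to the waiting tub and lock it there

TASK

Free the parts shuttle by pulling up its spring-loaded locking pin and turning the T-handle into the rest notch; let go, so that the pin stays parked up by itself. Then slide the shuttle all the way to the end of the rail where the open tub of small parts stands (not the closed carton), and turn the handle back so that the pin drops fully home and locks the shuttle at that end. Leave the tub, the carton and the things lying around where they are.

Things in the scene. Friction and masses are not known exactly. Their poses are not given: they have to be found in the camera images.
- rail: Fixed slide rail: grey base plate 130 x 450 x 10 mm with two steel guide bars and an aluminium end block at each end (top 46 mm above the bench). Origin on the bench under its centre; y along the rail (the shuttle's travel), x across it, away from the robot, z up.
- shuttle_plate (a joint): Position of the shuttle along the rail's y, m: 0 at the middle (start, locked by the pin, about 1.5 mm play), +0.100 against the stop at the rail's +y end, -0.100 against the stop at its -y end. Against a stop the pin lines up with the lock hole there and can drop in. 0.9 kg, drags with about 2 N; it stays where it is left.
- push_tab (a point): Upright black tab fixed on the shuttle, 14 mm thick along the rail, 50 mm wide across it, from 37 to 79 mm above the bench, for pushing or gripping; 125 mm from the pin towards the rail's +y end. The point is on its centre, 62 mm above the bench (17 mm under its top). Axes as the rail's.
- pin_handle (a point): Centre of the black T-handle of the locking pin: a bar 64 mm long (along this point's y axis), 14 mm wide, 20 mm tall. It turns about the vertical through this point. With the pin home (start) it lies along the rail, its centre 94 mm above the bench; below it is a round castellated steel collar, 34 mm diameter, top 71 mm above the bench.
- pin_stem (a joint): Lift of the pin, m: 0 fully home (14 mm deep in a lock hole), about 0.019 parked in the rest notch; at least 0.024 is needed to turn the handle between home slot and rest notch; 0.032 upper stop. A spring pulls it down, 7 N at 0, 10 N at the top. In the home slot away from a hole it rides on the rail at about 0.014.
- pin_head (a joint): Turn of the T-handle, rad, counterclockwise seen from above: 0 along the home slot, 1.2 over the middle of the rest notch, where the cross pin sits 5 mm below the lip and rests at 1.1 to 1.28 (play about 0.1 rad; stops at -0.08 and 1.28).
- tub: Open, low dark-grey tub filled with small parts, 156 x 106 x 29 mm, its long side along the rail, standing loose on the bench just beyond one end of the rail. Which end varies. Origin at the centre of its underside.
- carton: Closed white carton, 102 x 142 x 51 mm, standing loose on the bench just beyond the other end of the rail. Origin at the centre of its underside.
- glue_pot: Dark glue pot, 42 mm diameter, 78 mm tall, behind the rail. Origin at the centre of its underside. A bystander.
- side_cutters: Side cutters with red handles, 191 mm long, 13 mm high, lying behind the rail. Origin under the middle. A bystander.
- spanner: Steel spanner, 160 mm long, 6 mm high, lying in front of the rail. Origin under the middle. A bystander.
- tape_roll: Roll of black tape, 69 mm diameter, 19 mm high, lying in front of the rail. Origin at the centre of its underside. A bystander.
- shuttle_mid (a point): Centre of the shuttle's upper face, 37 mm above the bench: an aluminium plate 124 x 180 x 10 mm (180 along the rail), with an empty dark metal tray 58 x 174 x 18 mm on its far half. On its near half, 30 mm nearer the robot than the rail's centre line, stand a black push tab (65 mm towards +y) and the locking pin (60 mm towards -y).

How it is judged:
On the way, in this order (a step that is already met when the one before it is completed fails the run):
1. the pin stays parked in its rest notch with the fingers off the rail and all it carries, the shuttle still at the middle (value of joint pin_stem above 0.015 m and value of joint pin_head above 1 rad and contact force between the fingers and rail below 0.1 N and value of joint shuttle_plate between -0.02 and 0.02 m), for 0.3 s.
2. the shuttle is at the tub's end of the rail, the pin still parked up (value of joint pin_stem above 0.015 m and value of joint pin_head above 1 rad and ((y of tub in the frame of rail above 0 m and value of joint shuttle_plate above 0.096 m) or (y of tub in the frame of rail below 0 m and value of joint shuttle_plate below -0.096 m))), for 0.2 s.
At the end, for the whole second after the job is handed in: The shuttle stands at rest at the end of the rail where the tub stands (within 4 mm of the stop), the handle turned back along the rail (within 0.3 rad) and the pin fully home in the lock hole (lift under 3 mm) (value of joint pin_stem below 0.003 m and value of joint pin_head below 0.3 rad and velocity of joint shuttle_plate between -0.01 and 0.01 m/s and ((y of tub in the frame of rail above 0 m and value of joint shuttle_plate above 0.096 m) or (y of tub in the frame of rail below 0 m and value of joint shuttle_plate below -0.096 m))); the robot touches nothing.
It fails at once if the tub or the carton is shifted by more than 25 mm (distance of any of tub, carton from where it was at the start of the episode above 0.025 m).
It fails at once if a bystander (glue pot, side cutters, spanner, tape roll) is shifted by more than 40 mm (distance of any of glue_pot, side_cutters, spanner, tape_roll from where it was at the start of the episode above 0.04 m).
It also fails if it takes over 72 s, if anything falls off the work surface, if the arm or the gripper's body presses on something with over 40 N, if the wrist force passes 120 N, or if a joint passes its speed limit or range.

ROBOT

A 7-joint arm with a two-finger parallel gripper is mounted at the origin on the work surface; the furniture and walls round the work are solid. World frame = base frame: x ahead of the robot, y to its left, z up, the work surface at z = 0. Lengths are in m, angles in rad, forces in N, time in s.
With the tool pointing down it reaches from about 0.4 to 0.875 m from the base axis. Payload 19.3 kg.
Tool frame: the origin (TCP) lies midway between the tips of the shut fingers; the grasp point (between the pads) lies 19 mm behind it; y points along the fingers, z is the direction in which the jaws open and shut, and the axes are right-handed (so a half turn about y gives the same grasp; the last joint's range is limited). The gripper opens to 85 mm and grips with 20 to 120 N. Pads are 22 mm wide; open, the fingers measure 114 mm over their backs; the gripper's body (76 mm by 85 mm) begins 54 mm behind the grasp point. The pads swing forward as they close: fully open they stand 13 mm farther back than shut.
Start: joints at [-1.403, 0.521, -0.036, 1.599, 0.021, 1.021, -0.113], TCP at [0.147, 0.607, 0.231] pointing down, gripper open.
Joint ranges: [-2.91, 2.91], [-0.3, 2.13], [-1.5, 1.42], [0.17, 2.43], [-1.26, 4.41], [0.16, 1.93], [-2.52, 2.52]. Speed limits (rad/s): [1.89, 1.89, 2.39, 2.39, 3.01, 3.01, 3.01].

INTERFACE

Orientations are given as a unit quaternion [w, x, y, z].
In Python, from plant import bot gives the robot as it stands. The module is installed in compiled form; this text tells all that it offers.
- The arm moves only by the tool arm_command, never from a script. Its argument "moves" is a list of rows, each an object of numbers: "claw": the finger opening in cm, from 0 to 8.54; "x", "y", "z": the shift along the tool's x, y, z in cm; "rx", "ry", "rz": the turn, a rotation vector about the tool's x, y, z in degrees. A call has 1 to 5 rows; each row is the pose to reach, as a shift and turn from the pose commanded when the call began, along the tool's axes at that moment; what a row does not reach only later rows make up. A row lasts 1/10 s, in which the tool goes at most 50 mm and 8.59 degrees, less where a joint would pass 70% of its speed; a pose out of reach is approached as far as the arm can. A call with a gripper value outside its range is refused whole. The fingers move at their own pace and stop on an object; "grip_force" is the grip in N (left out, the last holds). Time passes only in rows, so rows that repeat a pose let the fingers close. It gives the time, the measured TCP pose, the force and the opening at its end, in the units of the state.
- bot.observe(): the state, without advancing time (a new reading comes with each control period).
- bot.grab_frame(name): name is "scene" or "top" or "wrist"; returns the picture (420x560x3 uint8, red, green, blue); there is no depth.
- bot.camera_info(name): a dict with "fx", "fy", "cx", "cy" (pixels), "rvec" (rotation vector, rad) and "tvec" (3), from world to camera coordinates, as OpenCV has them; the wrist camera has in their place "mount" (4x4, takes a point from camera to tool coordinates, whose origin is the TCP and whose axes are the tool frame's). Camera axes: x right, y down, z forward; pixel columns grow to the right and rows downward; lengths in m; the calibration is good to about 2 mm. A picture is of the moment at which its call begins: read the wrist's pose just before it. camera_info takes no time and is no camera call.
- bot.hand_in(): hands the job in, once; it reports no verdict.
The state is a dict: "time": time; "joint_positions": joint angles; "qd": joint speeds; "joint_torque": joint torques, N m; "position": TCP position; "tcp_rot": TCP orientation; "wrist_force": force on the tool from outside, world axes, zero at the start; "wrist_torque": the same for the moment, N m; "gripper_width": finger opening in m.
Only numpy, scipy, OpenCV 4.12 (cv2) and the standard library are available. Lean on these libraries where they do the work, as an engineer would, in place of code of your own. Each camera call takes 0.05 s, during which the arm holds its last target.

## Working session

There is one attempt and no reset: what is moved stays moved. The work goes in short steps, Python scripts to look and compute and a tool call to move; the robot and the scene stay as the last step left them, time stands still between calls to the robot, and variables do not carry over. Pictures are saved under pics/ and viewed, and the job is handed in when it is done.

Besides the shell and the picture viewer there is one more tool, called after ">>>" by a JSON object that holds its "op" and its "data", one argument or row to a line. arm_command: Moves the arm, as the interface text tells. Its arguments: {"type":"object","properties":{"moves":{"type":"array","items":{"type":"object","properties":{"claw":{"type":"number"},"x":{"type":"number"},"y":{"type":"number"},"z":{"type":"number"},"rx":{"type":"number"},"ry":{"type":"number"},"rz":{"type":"number"}}}},"grip_force":{"type":"number"}},"required":["moves"]}

```bash
mkdir -p pics
cat > h.py <<'E'
from plant import bot
import numpy as np, cv2
from scipy.spatial.transform import Rotation as R
def save(n,f):
    im=bot.grab_frame(n); cv2.imwrite('pics/'+f,im[:,:,::-1]); return im
def cam(n):
    c=bot.camera_info(n); K=np.array([[c['fx'],0,c['cx']],[0,c['fy'],c['cy']],[0,0,1]]); return c,K
def topix(n,P):
    c,K=cam(n); p,_=cv2.projectPoints(np.array(P,float).reshape(-1,3),np.array(c['rvec']),np.array(c['tvec']),K,None); return p.reshape(-1,2)
def ray(n,uv,z):
    c,K=cam(n); M=cv2.Rodrigues(np.array(c['rvec']))[0]; t=np.array(c['tvec'])
    o=-M.T@t; out=[]
    for u,v in np.array(uv,float).reshape(-1,2):
        d=M.T@np.linalg.inv(K)@[u,v,1]; out.append(o+d*(z-o[2])/d[2])
    return np.array(out)
E
python3 - <<'E'
from h import *
save('scene','s0.png');save('top','t0.png')
s=bot.observe();print({k:np.round(v,4) for k,v in s.items()})
print(R.from_quat(np.roll(s['tcp_rot'],-1)).as_matrix().round(3))
for n in('scene','top','wrist'):print(bot.camera_info(n))
E
```

```text
{'time': np.float64(0.1), 'joint_positions': array([-1.4032,  0.522 , -0.0363,  1.6   ,  0.0212,  1.0211, -0.1128]), 'qd': array([-0.0007, -0.0012,  0.0013, -0.0025,  0.0003,  0.    , -0.0004]), 'joint_torque': array([ 4.20000e-03, -9.28488e+01,  1.98380e+00, -3.70539e+01,
        1.80000e-02,  5.20000e-03, -0.00000e+00]), 'position': array([0.1472, 0.6071, 0.2308]), 'tcp_rot': array([-0.7017,  0.7025, -0.0839,  0.0839]), 'wrist_force': array([-0.7826,  0.5573, -0.612 ]), 'wrist_torque': array([-0.0526,  0.021 , -0.0061]), 'gripper_width': np.float64(0.0852)}
[[ 0.972 -0.     0.236]
 [-0.236 -0.001  0.972]
 [ 0.    -1.    -0.001]]
{'fx': 414.7181409097733, 'fy': 414.7181409097733, 'cx': 278.9492101118659, 'cy': 212.5900291377312, 'rvec': array([ 2.09041964, -0.9048851 ,  0.4350027 ]), 'tvec': array([-0.34657379,  0.32728184,  0.74649716])}
{'fx': 442.32008561756413, 'fy': 442.32008561756413, 'cx': 280.12710932540097, 'cy': 210.02751143636507, 'rvec': array([ 2.13930898, -2.12792776,  0.1712118 ]), 'tvec': array([0.01796998, 0.56561399, 1.36649754])}
{'fx': 377.30033276765255, 'fy': 377.30033276765255, 'cx': 277.207142015552, 'cy': 211.86918468371744, 'mount': array([[ 2.86313115e-04,  9.62609825e-01,  2.70891571e-01,
        -6.89170268e-02],
       [ 6.32087788e-04, -2.70891702e-01,  9.62609623e-01,
        -1.42771662e-01],
       [ 9.99999759e-01, -1.04380506e-04, -6.86013762e-04,
        -1.10874182e-03],
       [ 0.00000000e+00,  0.00000000e+00,  0.00000000e+00,
         1.00000000e+00]])}
```

View pics/s0.png

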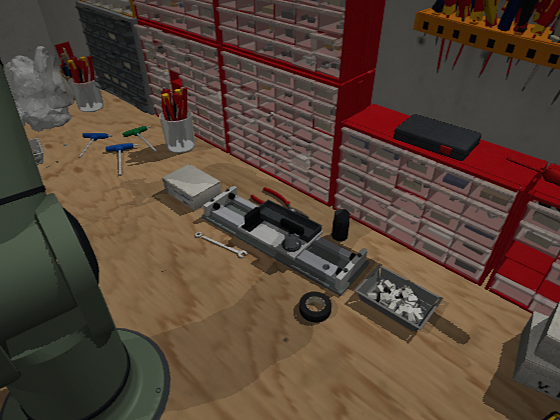

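View pics/t0.png

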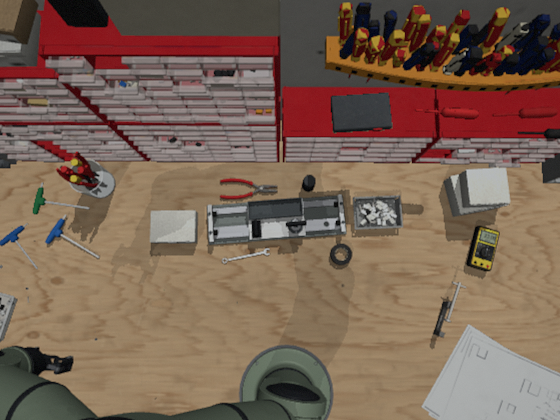

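Run:
```python
import cv2
im=cv2.imread('pics/t0.png')
cv2.imwrite('pics/t0c.png',cv2.resize(im[130:330,130:400],None,fx=2.9,fy=2.9,interpolation=cv2.INTER_CUBIC))
```

```text
(no output)
```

View pics/t0c.png

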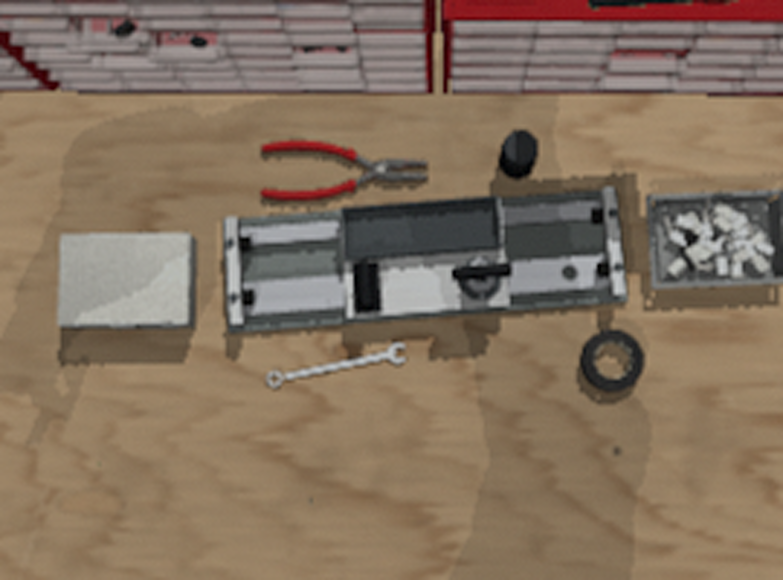

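The top view shows the rail with the tub at the right end (world -y), the handle near crop pixel (481,271), the tab near (367,286), and the carton at the left.

Run:
```python
from h import *
f=lambda u,v:(u/2.9+130,v/2.9+130)
print('blocks',ray('top',[f(226,218),f(240,217),f(230,326),f(244,325),f(603,189),f(613,188),f(613,301),f(625,300)],.046).round(4))
print('handle',ray('top',[f(453,273),f(510,269),f(481,271)],.104).round(4))
print('tab',ray('top',[f(367,286)],.079).round(4))
print('tub',ray('top',[f(648,196),f(654,287)],.029).round(4))
```

```text
blocks [[ 0.5802  0.2524  0.046 ]
 [ 0.5814  0.237   0.046 ]
 [ 0.4608  0.2442  0.046 ]
 [ 0.4619  0.229   0.046 ]
 [ 0.6149 -0.1644  0.046 ]
 [ 0.6161 -0.1755  0.046 ]
 [ 0.4903 -0.1734  0.046 ]
 [ 0.4915 -0.1865  0.046 ]]
handle [[ 0.5125  0.0019  0.104 ]
 [ 0.517  -0.058   0.104 ]
 [ 0.5148 -0.0275  0.104 ]]
tab [[0.5014 0.0936 0.079 ]]
tub [[ 0.6106 -0.2169  0.029 ]
 [ 0.508  -0.2213  0.029 ]]
```

```bash
cat >> h.py <<'E'
def plan(p,yaw):
    "tool-axes shift (cm) and turn (deg) to TCP p, pointing down, tool z at yaw deg"
    s=bot.observe(); C=R.from_quat(np.roll(s['tcp_rot'],-1)); P=np.array(s['position'])
    a=np.deg2rad(yaw); z=np.array([np.cos(a),np.sin(a),0]); y=np.array([0,0,-1.]); T=np.c_[np.cross(y,z),y,z]
    d=C.inv().apply(np.array(p)-P)*100; r=(C.inv()*R.from_matrix(T)).as_rotvec(degrees=True)
    print('t',round(float(s['time']),2),'pos',np.round(P,4),'w',round(float(s['gripper_width']),4),'F',np.round(s['wrist_force'],1),'shift',d.round(2),'rot',r.round(2))
E
python3 - <<'E'
from h import *
plan([.40,.36,.22],35); plan([.51,-.0275,.2],4.4)
E
```

```text
t 0.1 pos [0.1472 0.6071 0.2308] w 0.0852 F [-0.8  0.6 -0.6] shift [ 30.39   1.1  -18.06] rot [6.000e-02 4.137e+01 2.000e-02]
t 0.1 pos [0.1472 0.6071 0.2308] w 0.0852 F [-0.8  0.6 -0.6] shift [ 50.21   3.14 -53.12] rot [5.000e-02 7.197e+01 4.000e-02]
```

>>> {"op": "arm_command", "data": {
  "moves": [
    {"x":6,"y":0.2,"z":-3.6,"ry":8,"claw":8},
    {"x":12,"y":0.4,"z":-7.2,"ry":16,"claw":8},
    {"x":18,"y":0.6,"z":-10.8,"ry":24,"claw":8},
    {"x":24,"y":0.9,"z":-14.4,"ry":32,"claw":8},
    {"x":30.4,"y":1.1,"z":-18,"ry":40,"claw":8}
  ]
}}

```text
invalid input at $.moves[0]: expected keys claw, x, y, z, rx, ry, rz
```

Run:
```python
from h import *
plan([.51,-.0275,.2],4.4)
```

```text
t 0.1 pos [0.1472 0.6071 0.2308] w 0.0852 F [-0.8  0.6 -0.6] shift [ 50.21   3.14 -53.12] rot [5.000e-02 7.197e+01 4.000e-02]
```

>>> {"op": "arm_command", "data": {
  "moves": [
    {"claw":6,"x":6,"y":0.2,"z":-3.6,"rx":0,"ry":8,"rz":0},
    {"claw":6,"x":12,"y":0.4,"z":-7.2,"rx":0,"ry":16,"rz":0},
    {"claw":6,"x":18,"y":0.6,"z":-10.8,"rx":0,"ry":24,"rz":0},
    {"claw":6,"x":24,"y":0.9,"z":-14.4,"rx":0,"ry":32,"rz":0},
    {"claw":6,"x":30.4,"y":1.1,"z":-18,"rx":0,"ry":40,"rz":0}
  ]
}}

```text
time: 0.6
position: [0.3267, 0.4307, 0.2235]
tcp_rot: [-0.63, 0.63, -0.321, 0.321]
wrist_force: [1.5, 1.9, 0.5]
gripper_width: 0.0602
```

Run:
```python
from h import *
plan([.51,-.0275,.2],4.4)
```

```text
t 0.6 pos [0.3267 0.4307 0.2235] w 0.0602 F [1.5 1.9 0.5] shift [ 47.84   2.35 -12.15] rot [ 1.000e-02  3.165e+01 -0.000e+00]
```

>>> {"op": "arm_command", "data": {
  "moves": [
    {"claw":6,"x":4.8,"y":0.2,"z":-1.2,"rx":0,"ry":3,"rz":0},
    {"claw":6,"x":9.6,"y":0.5,"z":-2.4,"rx":0,"ry":6,"rz":0},
    {"claw":6,"x":14.4,"y":0.7,"z":-3.6,"rx":0,"ry":9,"rz":0},
    {"claw":6,"x":19.2,"y":0.9,"z":-4.8,"rx":0,"ry":12,"rz":0},
    {"claw":6,"x":24,"y":1.2,"z":-6,"rx":0,"ry":16,"rz":0}
  ]
}}

```text
time: 1.1
position: [0.42, 0.2017, 0.2116]
tcp_rot: [0.58, -0.58, 0.404, -0.404]
wrist_force: [1.1, -0.7, -0.1]
gripper_width: 0.06
```

Run:
```python
from h import *
plan([.51,-.0275,.2],4.4)
```

```text
t 1.1 pos [0.42   0.2017 0.2116] w 0.06 F [ 1.1 -0.7 -0.1] shift [24.62  1.16  0.51] rot [-1.000e-02  1.586e+01 -1.000e-02]
```

>>> {"op": "arm_command", "data": {
  "moves": [
    {"claw":6,"x":4.8,"y":0.2,"z":0.1,"rx":0,"ry":3,"rz":0},
    {"claw":6,"x":9.6,"y":0.5,"z":0.2,"rx":0,"ry":6,"rz":0},
    {"claw":6,"x":14.4,"y":0.7,"z":0.3,"rx":0,"ry":9,"rz":0},
    {"claw":6,"x":19.2,"y":0.9,"z":0.4,"rx":0,"ry":12,"rz":0},
    {"claw":6,"x":24.6,"y":1.2,"z":0.5,"rx":0,"ry":15.9,"rz":0}
  ]
}}

```text
time: 1.6
position: [0.5089, -0.0231, 0.1998]
tcp_rot: [0.519, -0.519, 0.481, -0.48]
wrist_force: [1.1, 1.8, -0.2]
gripper_width: 0.0597
```

>>> {"op": "arm_command", "data": {
  "moves": [
    {"claw":6,"x":0,"y":0,"z":0,"rx":0,"ry":0,"rz":0},
    {"claw":6,"x":0,"y":0,"z":0,"rx":0,"ry":0,"rz":0}
  ]
}}

```text
time: 1.8
position: [0.5084, -0.0225, 0.1995]
tcp_rot: [-0.518, 0.519, -0.481, 0.481]
wrist_force: [0.4, 1.5, -0.0]
gripper_width: 0.0601
```

Run:
```python
from h import *
plan([.51,-.0275,.2],4.4)
s=bot.observe();np.savez('w1.npz',p=s['position'],q=s['tcp_rot'])
save('wrist','w1.png');
print(s['joint_positions'].round(2))
```

```text
t 1.8 pos [ 0.5084 -0.0225  0.1995] w 0.0601 F [ 0.4  1.5 -0. ] shift [ 0.51 -0.05  0.12] rot [ 0.05 -0.05  0.02]
[-0.39  0.41  0.42  1.95 -0.22  0.83  0.23]
```

View pics/w1.png

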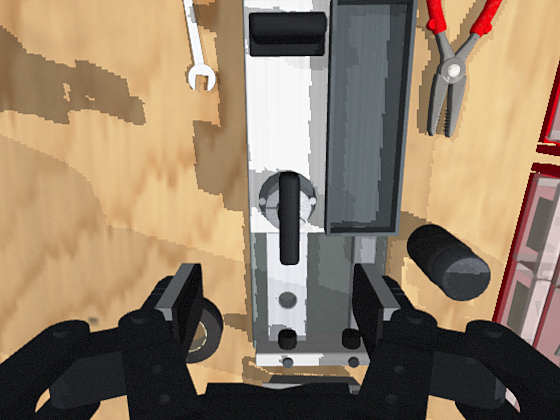

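The handle bar appears from (290,171) to (290,264), aligned with the tool.

```bash
cat >> h.py <<'E'
def wray(uv,z,p,q):
    c=bot.camera_info('wrist');M=np.array(c['mount']);C=R.from_quat(np.roll(q,-1)).as_matrix()
    o=C@M[:3,3]+p;out=[]
    for u,v in uv:
        d=C@M[:3,:3]@[(u-c['cx'])/c['fx'],(v-c['cy'])/c['fy'],1];out.append(o+d*(z-o[2])/d[2])
    return np.array(out).round(4)
E
python3 - <<'E'
from h import *
d=np.load('w1.npz');p,q=d['p'],d['q']
print('bar',wray([(290,173),(290,264)],.104,p,q),'collar',wray([(288,199)],.071,p,q),'hole',wray([(288,300)],.032,p,q))
print('tab top',wray([(251,13),(325,13)],.079,p,q))
print(wray([(247,100),(250,230),(280,22),(290,264)],.037,p,q))
E
```

```text
bar [[ 0.5138  0.0041  0.104 ]
 [ 0.5191 -0.0584  0.104 ]] collar [[ 0.5155 -0.021   0.071 ]] hole [[ 0.5252 -0.1253  0.032 ]]
tab top [[0.4818 0.0996 0.079 ]
 [0.5283 0.1031 0.079 ]]
[[ 0.4788  0.0471  0.037 ]
 [ 0.487  -0.0588  0.037 ]
 [ 0.5     0.1039  0.037 ]
 [ 0.5237 -0.0875  0.037 ]]
```

Run:
```python
from h import *
plan([.5164,-.0272,.080],4.6)
```

```text
t 1.85 pos [ 0.5083 -0.0213  0.1996] w 0.0599 F [-0.1 -0.5  0.7] shift [ 0.65 11.95  0.77] rot [ 0.04 -0.13 -0.01]
```

>>> {"op": "arm_command", "data": {
  "moves": [
    {"claw":6,"x":0.6,"y":3,"z":0.8,"rx":0,"ry":0,"rz":0},
    {"claw":6,"x":0.6,"y":6,"z":0.8,"rx":0,"ry":0,"rz":0},
    {"claw":6,"x":0.6,"y":8.5,"z":0.8,"rx":0,"ry":0,"rz":0},
    {"claw":6,"x":0.6,"y":10,"z":0.8,"rx":0,"ry":0,"rz":0},
    {"claw":6,"x":0.6,"y":10,"z":0.8,"rx":0,"ry":0,"rz":0}
  ]
}}

```text
time: 2.35
position: [0.5157, -0.0254, 0.0983]
tcp_rot: [-0.519, 0.52, -0.48, 0.479]
wrist_force: [-0.7, -0.1, 0.3]
gripper_width: 0.0602
```

Run:
```python
from h import *
for i in range(3):plan([.5164,-.0272,.080],4.6)
s=bot.observe();np.savez('w2.npz',p=s['position'],q=s['tcp_rot'])
save('wrist','w2.png');
```

```text
t 2.35 pos [ 0.5157 -0.0254  0.0983] w 0.0602 F [-0.7 -0.1  0.3] shift [0.19 1.83 0.06] rot [ 0.18  0.01 -0.02]
t 2.35 pos [ 0.5157 -0.0254  0.0983] w 0.0602 F [-0.7 -0.1  0.3] shift [0.19 1.83 0.06] rot [ 0.18  0.01 -0.02]
t 2.35 pos [ 0.5157 -0.0254  0.0983] w 0.0602 F [-0.7 -0.1  0.3] shift [0.19 1.83 0.06] rot [ 0.18  0.01 -0.02]
```

View pics/w2.png

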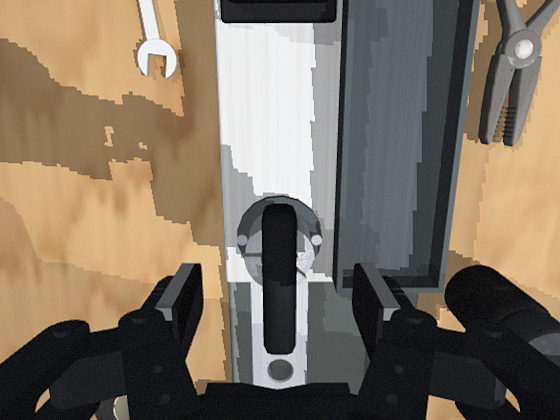

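Run:
```python
from h import *
d=np.load('w2.npz');p,q=d['p'],d['q']
b=wray([(280,207),(280,353)],.104,p,q);print(b,b.mean(0))
print('pot',ray('top',[(308,183)],.04))
```

```text
[[ 0.5137  0.0055  0.104 ]
 [ 0.519  -0.0581  0.104 ]] [ 0.51635 -0.0263   0.104  ]
pot [[ 0.65589584 -0.06884836  0.04      ]]
```

>>> {"op": "arm_command", "data": {
  "moves": [
    {"claw":6,"x":0.1,"y":1.8,"z":0.1,"rx":0,"ry":0,"rz":0},
    {"claw":0.5,"x":0.1,"y":1.8,"z":0.1,"rx":0,"ry":0,"rz":0},
    {"claw":0.5,"x":0.1,"y":1.8,"z":0.1,"rx":0,"ry":0,"rz":0},
    {"claw":0.5,"x":0.1,"y":1.8,"z":0.1,"rx":0,"ry":0,"rz":0},
    {"claw":0.5,"x":0.1,"y":1.8,"z":0.1,"rx":0,"ry":0,"rz":0}
  ],
  "grip_force": 60
}}

```text
time: 2.9
position: [0.5176, -0.0277, 0.083]
tcp_rot: [0.519, -0.519, 0.48, -0.48]
wrist_force: [-6.3, -0.1, 16.6]
gripper_width: 0.0126
```

>>> {"op": "arm_command", "data": {
  "moves": [
    {"claw":0.5,"x":0,"y":0,"z":0,"rx":0,"ry":0,"rz":0},
    {"claw":0.5,"x":0,"y":0,"z":0,"rx":0,"ry":0,"rz":0}
  ]
}}

```text
time: 3.1
position: [0.5176, -0.0276, 0.0829]
tcp_rot: [0.519, -0.519, 0.48, -0.48]
wrist_force: [-7.5, -0.1, 15.0]
gripper_width: 0.0128
```

>>> {"op": "arm_command", "data": {
  "moves": [
    {"claw":0.5,"x":0,"y":-0.7,"z":0,"rx":0,"ry":0,"rz":0},
    {"claw":0.5,"x":0,"y":-1.4,"z":0,"rx":0,"ry":0,"rz":0},
    {"claw":0.5,"x":0,"y":-2.1,"z":0,"rx":0,"ry":0,"rz":0},
    {"claw":0.5,"x":0,"y":-2.8,"z":0,"rx":0,"ry":0,"rz":0},
    {"claw":0.5,"x":0,"y":-2.8,"z":0,"rx":0,"ry":0,"rz":0}
  ]
}}

```text
time: 3.6
position: [0.5175, -0.0276, 0.1106]
tcp_rot: [-0.519, 0.519, -0.48, 0.48]
wrist_force: [-6.3, 0.9, -10.9]
gripper_width: 0.0125
```

Run:
```python
from h import *
plan([.5164,-.0272,.111],4.6)
s=bot.observe();np.savez('w3.npz',p=s['position'],q=s['tcp_rot'])
save('wrist','w3.png');
```

```text
t 3.6 pos [ 0.5175 -0.0276  0.1106] w 0.0125 F [ -6.3   0.9 -10.9] shift [-0.05 -0.04 -0.11] rot [ 0.04 -0.12 -0.02]
```

View pics/w3.png

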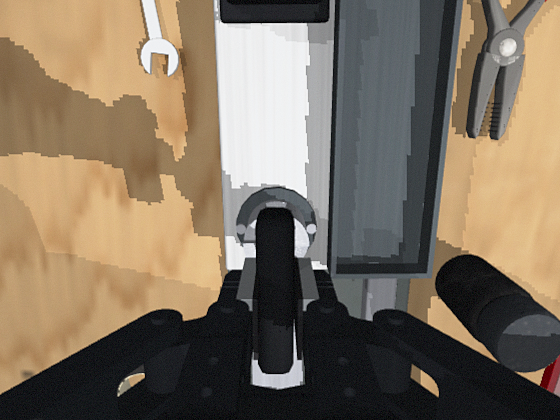

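>>> {"op": "arm_command", "data": {
  "moves": [
    {"claw":0.5,"x":0,"y":0,"z":-0.1,"rx":0,"ry":-7,"rz":0},
    {"claw":0.5,"x":0,"y":0,"z":-0.1,"rx":0,"ry":-14,"rz":0},
    {"claw":0.5,"x":0,"y":0,"z":-0.1,"rx":0,"ry":-21,"rz":0},
    {"claw":0.5,"x":0,"y":0,"z":-0.1,"rx":0,"ry":-28,"rz":0},
    {"claw":0.5,"x":0,"y":0,"z":-0.1,"rx":0,"ry":-35,"rz":0}
  ]
}}

```text
time: 4.15
position: [0.5171, -0.0276, 0.1102]
tcp_rot: [0.64, -0.64, 0.3, -0.3]
wrist_force: [-2.9, 1.5, -11.9]
gripper_width: 0.0125
```

>>> {"op": "arm_command", "data": {
  "moves": [
    {"claw":0.5,"x":0,"y":0,"z":0,"rx":0,"ry":-7,"rz":0},
    {"claw":0.5,"x":0,"y":0,"z":0,"rx":0,"ry":-14,"rz":0},
    {"claw":0.5,"x":0,"y":0,"z":0,"rx":0,"ry":-21,"rz":0},
    {"claw":0.5,"x":0,"y":0,"z":0,"rx":0,"ry":-28,"rz":0},
    {"claw":0.5,"x":0,"y":0,"z":0,"rx":0,"ry":-34,"rz":0}
  ]
}}

```text
time: 4.65
position: [0.517, -0.0278, 0.1101]
tcp_rot: [-0.7, 0.7, -0.1, 0.1]
wrist_force: [-3.1, 1.3, -10.9]
gripper_width: 0.013
```

>>> {"op": "arm_command", "data": {
  "moves": [
    {"claw":0.5,"x":0,"y":0,"z":0,"rx":0,"ry":0,"rz":0},
    {"claw":0.5,"x":0,"y":0,"z":0,"rx":0,"ry":0,"rz":0}
  ]
}}

```text
time: 4.85
position: [0.517, -0.0279, 0.11]
tcp_rot: [-0.7, 0.7, -0.103, 0.103]
wrist_force: [-3.3, 1.8, -11.1]
gripper_width: 0.0128
```

Run:
```python
from h import *
plan([.5164,-.0272,.105],4.6+68.8)
print(bot.observe()['wrist_torque'].round(2),bot.observe()['joint_positions'].round(2))
save('wrist','w4.png');
```

```text
t 4.85 pos [ 0.517  -0.0279  0.11  ] w 0.0128 F [ -3.3   1.8 -11.1] shift [-0.08  0.5   0.05] rot [ 0.   -0.13 -0.  ]
[ 0.47  0.79 -0.05] [-0.07  0.53  0.02  1.99 -0.02  0.63  1.23]
```

View pics/w4.png

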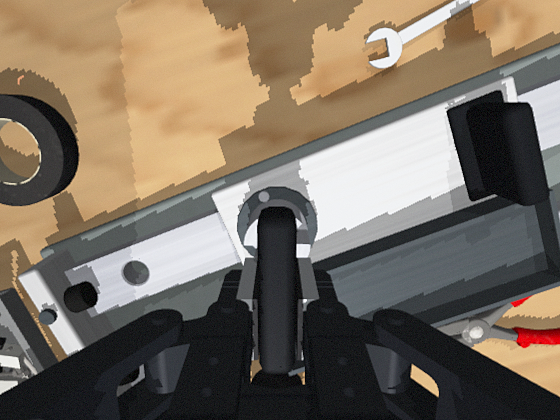

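>>> {"op": "arm_command", "data": {
  "moves": [
    {"claw":0.5,"x":0,"y":0.4,"z":0,"rx":0,"ry":0,"rz":0},
    {"claw":0.5,"x":0,"y":0.9,"z":0,"rx":0,"ry":0,"rz":0},
    {"claw":0.5,"x":0,"y":0.9,"z":0,"rx":0,"ry":0,"rz":0}
  ]
}}

```text
time: 5.2
position: [0.5177, -0.0279, 0.1012]
tcp_rot: [-0.7, 0.7, -0.102, 0.102]
wrist_force: [-5.2, -0.7, 8.7]
gripper_width: 0.0127
```

>>> {"op": "arm_command", "data": {
  "moves": [
    {"claw":5,"x":0,"y":0,"z":0,"rx":0,"ry":0,"rz":0},
    {"claw":5,"x":0,"y":0,"z":0,"rx":0,"ry":0,"rz":0},
    {"claw":5,"x":0,"y":0,"z":0,"rx":0,"ry":0,"rz":0},
    {"claw":5,"x":0,"y":-0.1,"z":0,"rx":0,"ry":0,"rz":0},
    {"claw":5,"x":0,"y":-0.1,"z":0,"rx":0,"ry":0,"rz":0}
  ]
}}

```text
time: 5.7
position: [0.5173, -0.0278, 0.102]
tcp_rot: [0.7, -0.7, 0.102, -0.102]
wrist_force: [-0.0, -0.3, -0.1]
gripper_width: 0.0502
```

>>> {"op": "arm_command", "data": {
  "moves": [
    {"claw":5,"x":0,"y":0,"z":0,"rx":0,"ry":0,"rz":0},
    {"claw":5,"x":0,"y":0,"z":0,"rx":0,"ry":0,"rz":0},
    {"claw":5,"x":0,"y":0,"z":0,"rx":0,"ry":0,"rz":0}
  ]
}}

```text
time: 6.0
position: [0.5171, -0.0278, 0.1018]
tcp_rot: [-0.7, 0.7, -0.102, 0.102]
wrist_force: [0.5, 0.0, 0.3]
gripper_width: 0.0499
```

Run:
```python
from h import *
plan([.5164,-.0272,.105],4.6+68.8)
save('wrist','w5.png');
```

```text
t 6.0 pos [ 0.5171 -0.0278  0.1018] w 0.0499 F [0.5 0.  0.3] shift [-0.08 -0.32  0.04] rot [-0.    0.07  0.  ]
```

View pics/w5.png

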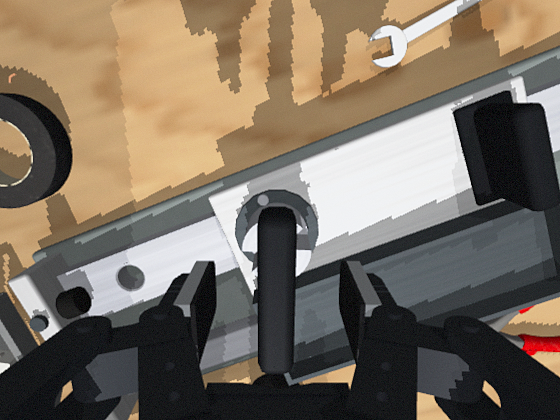

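>>> {"op": "arm_command", "data": {
  "moves": [
    {"claw":0.5,"x":0,"y":0,"z":0,"rx":0,"ry":0,"rz":0},
    {"claw":0.5,"x":0,"y":0,"z":0,"rx":0,"ry":0,"rz":0},
    {"claw":0.5,"x":0,"y":0,"z":0,"rx":0,"ry":0,"rz":0},
    {"claw":0.5,"x":0,"y":0,"z":0,"rx":0,"ry":0,"rz":0},
    {"claw":0.5,"x":0,"y":0,"z":0,"rx":0,"ry":0,"rz":0}
  ],
  "grip_force": 40
}}

```text
time: 6.55
position: [0.517, -0.0278, 0.1019]
tcp_rot: [-0.7, 0.7, -0.102, 0.102]
wrist_force: [-1.8, 0.5, 4.1]
gripper_width: 0.0131
```

>>> {"op": "arm_command", "data": {
  "moves": [
    {"claw":0.5,"x":0.36,"y":0,"z":-0.93,"rx":0,"ry":0,"rz":0},
    {"claw":0.5,"x":0.91,"y":0,"z":-2.33,"rx":0,"ry":0,"rz":0},
    {"claw":0.5,"x":1.46,"y":0,"z":-3.73,"rx":0,"ry":0,"rz":0},
    {"claw":0.5,"x":2.0,"y":0,"z":-5.1,"rx":0,"ry":0,"rz":0},
    {"claw":0.5,"x":2.37,"y":0,"z":-6.06,"rx":0,"ry":0,"rz":0}
  ]
}}

```text
time: 7.05
position: [0.5226, -0.0943, 0.1019]
tcp_rot: [-0.7, 0.7, -0.102, 0.102]
wrist_force: [-1.6, 4.2, 4.9]
gripper_width: 0.0129
```

Run:
```python
from h import *
plan([.5242,-.1265,.1015],4.6+68.8)
```

```text
t 7.05 pos [ 0.5226 -0.0943  0.1019] w 0.0129 F [-1.6  4.2  4.9] shift [ 1.07  0.04 -3.04] rot [0.01 0.01 0.02]
```

>>> {"op": "arm_command", "data": {
  "moves": [
    {"claw":0.5,"x":0.4,"y":0,"z":-1.0,"rx":0,"ry":0,"rz":0},
    {"claw":0.5,"x":0.8,"y":0,"z":-2.0,"rx":0,"ry":0,"rz":0},
    {"claw":0.5,"x":1.05,"y":0,"z":-2.7,"rx":0,"ry":0,"rz":0},
    {"claw":0.5,"x":1.15,"y":0,"z":-3.0,"rx":0,"ry":0,"rz":0},
    {"claw":0.5,"x":1.22,"y":0,"z":-3.2,"rx":0,"ry":0,"rz":0}
  ]
}}

```text
time: 7.55
position: [0.5253, -0.1273, 0.1019]
tcp_rot: [0.7, -0.7, 0.102, -0.102]
wrist_force: [-1.0, 1.2, 5.0]
gripper_width: 0.0129
```

>>> {"op": "arm_command", "data": {
  "moves": [
    {"claw":0.5,"x":0.07,"y":0,"z":-0.2,"rx":0,"ry":0,"rz":0},
    {"claw":0.5,"x":0.07,"y":0,"z":-0.2,"rx":0,"ry":0,"rz":0}
  ]
}}

```text
time: 7.75
position: [0.5254, -0.128, 0.1019]
tcp_rot: [0.7, -0.699, 0.101, -0.101]
wrist_force: [-0.6, 6.9, 6.8]
gripper_width: 0.0129
```

Run:
```python
from h import *
plan([.5242,-.1265,.1015],4.6+68.8)
save('wrist','w6.png');save('top','t6.png')
im=cv2.imread('pics/t6.png');cv2.imwrite('pics/t6c.png',cv2.resize(im[170:290,180:420],None,fx=3.3,fy=3.3,interpolation=cv2.INTER_CUBIC))
```

```text
t 7.75 pos [ 0.5254 -0.128   0.1019] w 0.0129 F [-0.6  6.9  6.8] shift [-0.16  0.04  0.11] rot [-0.07  0.11 -0.01]
```

View pics/w6.png

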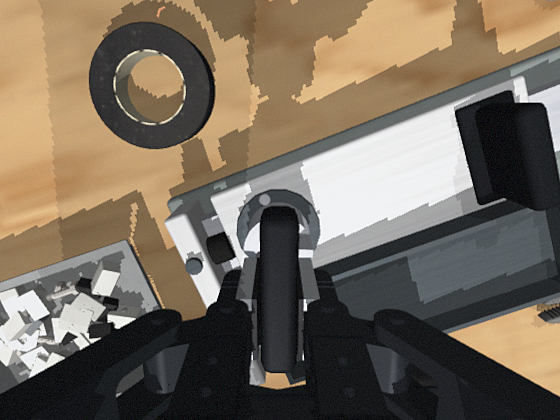

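View pics/t6c.png

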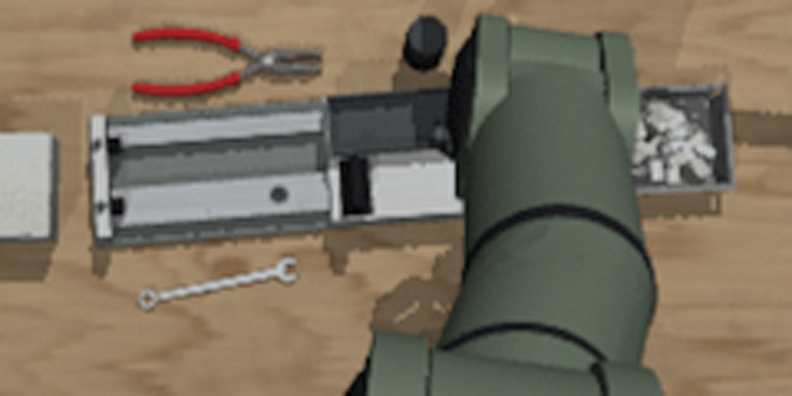

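>>> {"op": "arm_command", "data": {
  "moves": [
    {"claw":0.5,"x":0.07,"y":0,"z":-0.2,"rx":0,"ry":0,"rz":0},
    {"claw":0.5,"x":0.07,"y":0,"z":-0.2,"rx":0,"ry":0,"rz":0},
    {"claw":0.5,"x":0.07,"y":0,"z":-0.2,"rx":0,"ry":0,"rz":0}
  ]
}}

```text
time: 8.15
position: [0.5255, -0.1287, 0.1018]
tcp_rot: [0.701, -0.699, 0.101, -0.101]
wrist_force: [-2.0, 16.8, 7.6]
gripper_width: 0.0134
```

>>> {"op": "arm_command", "data": {
  "moves": [
    {"claw":0.5,"x":-0.05,"y":-0.3,"z":0.15,"rx":0,"ry":0,"rz":0},
    {"claw":0.5,"x":-0.05,"y":-0.6,"z":0.15,"rx":0,"ry":0,"rz":0},
    {"claw":0.5,"x":-0.05,"y":-0.95,"z":0.15,"rx":0,"ry":0,"rz":0},
    {"claw":0.5,"x":-0.05,"y":-0.95,"z":0.15,"rx":0,"ry":0,"rz":0}
  ],
  "grip_force": 60
}}

```text
time: 8.55
position: [0.5251, -0.1281, 0.1108]
tcp_rot: [0.7, -0.699, 0.102, -0.101]
wrist_force: [1.5, 7.6, -11.0]
gripper_width: 0.0124
```

>>> {"op": "arm_command", "data": {
  "moves": [
    {"claw":0.5,"x":0,"y":0,"z":0,"rx":0,"ry":7,"rz":0},
    {"claw":0.5,"x":0,"y":0,"z":0,"rx":0,"ry":14,"rz":0},
    {"claw":0.5,"x":0,"y":0,"z":0,"rx":0,"ry":21,"rz":0},
    {"claw":0.5,"x":0,"y":0,"z":0,"rx":0,"ry":28,"rz":0},
    {"claw":0.5,"x":0,"y":0,"z":0,"rx":0,"ry":35,"rz":0}
  ]
}}

```text
time: 9.05
position: [0.5251, -0.1281, 0.1105]
tcp_rot: [0.637, -0.636, 0.309, -0.308]
wrist_force: [2.5, 7.4, -11.7]
gripper_width: 0.0128
```

>>> {"op": "arm_command", "data": {
  "moves": [
    {"claw":0.5,"x":0,"y":0,"z":0,"rx":0,"ry":7,"rz":0},
    {"claw":0.5,"x":0,"y":0,"z":0,"rx":0,"ry":14,"rz":0},
    {"claw":0.5,"x":0,"y":0,"z":0,"rx":0,"ry":21,"rz":0},
    {"claw":0.5,"x":0,"y":0,"z":0,"rx":0,"ry":28,"rz":0},
    {"claw":0.5,"x":0,"y":0,"z":0,"rx":0,"ry":34,"rz":0}
  ]
}}

```text
time: 9.55
position: [0.5251, -0.1281, 0.1105]
tcp_rot: [0.518, -0.518, 0.482, -0.48]
wrist_force: [1.9, 7.7, -11.1]
gripper_width: 0.0126
```

>>> {"op": "arm_command", "data": {
  "moves": [
    {"claw":0.5,"x":0,"y":0,"z":0,"rx":0,"ry":0,"rz":0},
    {"claw":0.5,"x":0,"y":0,"z":0,"rx":0,"ry":0,"rz":0}
  ]
}}

```text
time: 9.75
position: [0.5251, -0.1281, 0.1105]
tcp_rot: [-0.519, 0.519, -0.48, 0.479]
wrist_force: [3.0, 7.1, -11.1]
gripper_width: 0.0127
```

Run:
```python
from h import *
plan([.5252,-.1280,.083],4.6)
```

```text
t 9.75 pos [ 0.5251 -0.1281  0.1105] w 0.0127 F [  3.    7.1 -11.1] shift [-0.01  2.75  0.02] rot [ 0.07 -0.06 -0.07]
```

Now lower the pin, about 28 mm.

>>> {"op": "arm_command", "data": {
  "moves": [
    {"claw":0.5,"x":0,"y":0.6,"z":0,"rx":0,"ry":0,"rz":0},
    {"claw":0.5,"x":0,"y":1.2,"z":0,"rx":0,"ry":0,"rz":0},
    {"claw":0.5,"x":0,"y":1.8,"z":0,"rx":0,"ry":0,"rz":0},
    {"claw":0.5,"x":0,"y":2.3,"z":0,"rx":0,"ry":0,"rz":0},
    {"claw":0.5,"x":0,"y":2.75,"z":0,"rx":0,"ry":0,"rz":0}
  ]
}}

```text
time: 10.25
position: [0.5252, -0.1282, 0.083]
tcp_rot: [0.52, -0.519, 0.48, -0.479]
wrist_force: [-0.8, 7.9, 20.5]
gripper_width: 0.0127
```

>>> {"op": "arm_command", "data": {
  "moves": [
    {"claw":0.5,"x":0,"y":0.1,"z":0,"rx":0,"ry":0,"rz":0},
    {"claw":0.5,"x":0,"y":0.1,"z":0,"rx":0,"ry":0,"rz":0}
  ]
}}

```text
time: 10.45
position: [0.5255, -0.1283, 0.0831]
tcp_rot: [0.52, -0.519, 0.48, -0.479]
wrist_force: [-3.3, 9.4, 13.6]
gripper_width: 0.0122
```

>>> {"op": "arm_command", "data": {
  "moves": [
    {"claw":6,"x":0,"y":0,"z":0,"rx":0,"ry":0,"rz":0},
    {"claw":6,"x":0,"y":0,"z":0,"rx":0,"ry":0,"rz":0},
    {"claw":6,"x":0,"y":0,"z":0,"rx":0,"ry":0,"rz":0},
    {"claw":6,"x":0,"y":-0.5,"z":0,"rx":0,"ry":0,"rz":0},
    {"claw":6,"x":0,"y":-2,"z":0,"rx":0,"ry":0,"rz":0}
  ]
}}

```text
time: 10.95
position: [0.5246, -0.1295, 0.1024]
tcp_rot: [-0.519, 0.52, -0.481, 0.48]
wrist_force: [-0.2, 0.5, -0.1]
gripper_width: 0.0596
```

>>> {"op": "arm_command", "data": {
  "moves": [
    {"claw":6,"x":0,"y":-3,"z":0,"rx":0,"ry":0,"rz":0},
    {"claw":6,"x":0,"y":-6,"z":0,"rx":0,"ry":0,"rz":0},
    {"claw":6,"x":0,"y":-10,"z":0,"rx":0,"ry":0,"rz":0},
    {"claw":6,"x":0,"y":-10,"z":0,"rx":0,"ry":0,"rz":0},
    {"claw":6,"x":0,"y":-10,"z":0,"rx":0,"ry":0,"rz":0}
  ]
}}

```text
time: 11.45
position: [0.5256, -0.1294, 0.2038]
tcp_rot: [0.52, -0.519, 0.48, -0.481]
wrist_force: [-0.2, 0.7, 0.7]
gripper_width: 0.0603
```

Run:
```python
from h import *
plan([.5252,-.1280,.2],4.6)
s=bot.observe();np.savez('w7.npz',p=s['position'],q=s['tcp_rot'])
save('wrist','w7.png');save('scene','s7.png')
im=cv2.imread('pics/s7.png');cv2.imwrite('pics/s7c.png',cv2.resize(im[160:340,180:450],None,fx=2.9,fy=2.9,interpolation=cv2.INTER_CUBIC))
```

```text
t 11.45 pos [ 0.5256 -0.1294  0.2038] w 0.0603 F [-0.2  0.7  0.7] shift [-0.15  0.38 -0.03] rot [-0.1  -0.12  0.01]
```

View pics/w7.png

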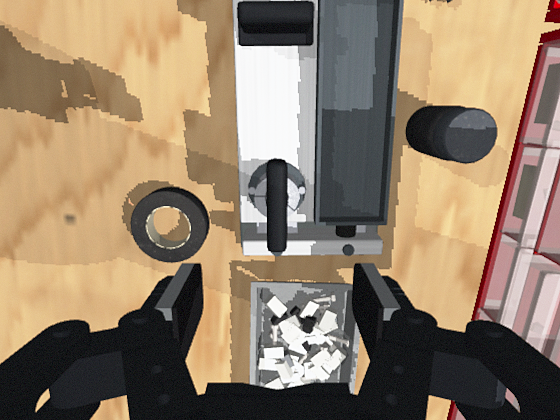

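View pics/s7c.png

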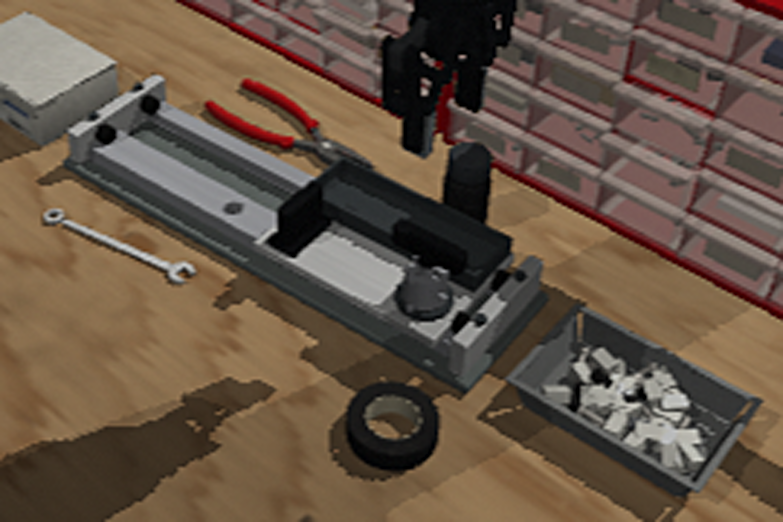

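Handle lies along the rail (wrist (276,158)–(276,252)) with the shuttle at the tub end. I check its height by triangulating between the scene and wrist views.

Run:
```python
from h import *
im=cv2.imread('pics/s7.png')
d=np.load('w7.npz');p,q=d['p'],d['q']
a=np.deg2rad(4.6);ux=np.array([np.cos(a),np.sin(a)]);uy=np.array([-np.sin(a),np.cos(a)])
for lift,col in((0,(0,255,0)),(.014,(0,0,255))):
    zt=.104+lift; m=wray([(276,160),(276,251)],zt,p,q); c=m.mean(0)[:2]; print(lift,m.tolist(),np.linalg.norm(m[0]-m[1]))
    c=np.array([.5252,-.128])
    P=[[*(c+sx*.007*ux+sy*.032*uy),z] for z in(zt,zt-.02) for sx,sy in((-1,-1),(1,-1),(1,1),(-1,1))]
    px=topix('scene',P)
    big=cv2.resize(im[200:300,270:370],None,fx=5.8,fy=5.8,interpolation=cv2.INTER_CUBIC)
    qx=((px-[270,200]+.5)*5.8).astype(int)
    for k in(0,4):cv2.polylines(big,[qx[k:k+4].reshape(-1,1,2)],True,col,1)
    cv2.imwrite(f'pics/ov{int(lift*1000)}.png',big)
cv2.imwrite('pics/ov.png',np.hstack([cv2.imread('pics/ov0.png'),cv2.imread('pics/ov14.png')])[:, :][::1] if False else cv2.resize(np.hstack([cv2.imread('pics/ov0.png'),cv2.imread('pics/ov14.png')]),(800,400)))
d=np.load('w1.npz');m=wray([(290,173),(290,263)],.104,d['p'],d['q']);print(np.linalg.norm(m[0]-m[1]))
# same overlay on start picture for reference
im=cv2.imread('pics/s0.png');c=np.array([.5164,-.0268])
P=[[*(c+sx*.007*ux+sy*.032*uy),z] for z in(.104,.084) for sx,sy in((-1,-1),(1,-1),(1,1),(-1,1))]
px=topix('scene',P);x0,y0=(px.mean(0)-40).astype(int)
big=cv2.resize(im[y0:y0+80,x0:x0+80],None,fx=6,fy=6,interpolation=cv2.INTER_CUBIC);qx=((px-[x0,y0]+.5)*6).astype(int)
for k in(0,4):cv2.polylines(big,[qx[k:k+4].reshape(-1,1,2)],True,(0,255,0),1)
cv2.imwrite('pics/ovref.png',big)
```

```text
0 [[0.5217, -0.0957, 0.104], [0.5265, -0.1582, 0.104]] 0.06268404900770212
0.014 [[0.5216, -0.0938, 0.118], [0.5261, -0.1526, 0.118]] 0.05897194248114948
0.061927215341883404
```

View pics/ov.png

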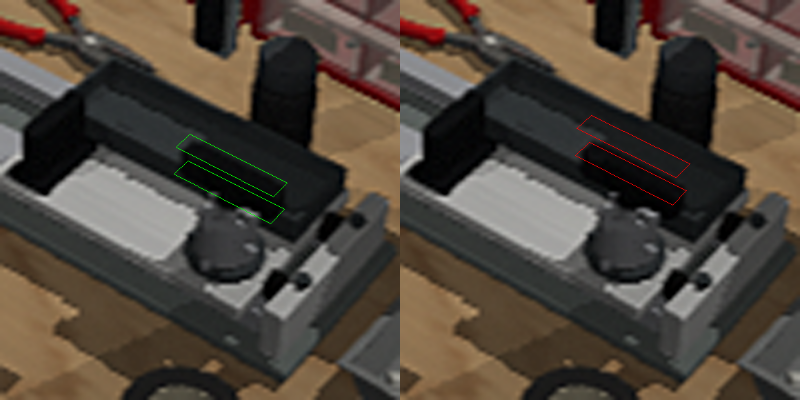

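View pics/ovref.png

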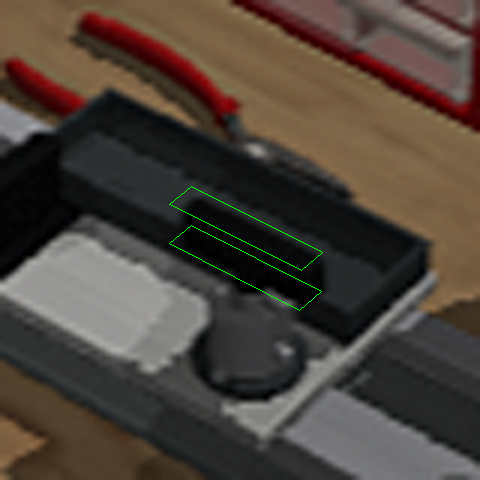

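```bash
python3 -c "
from plant import bot
print(bot.hand_in())"
```

```text
the job is handed in; nothing more can be done
None
```

The shuttle is locked at the tub's end of the rail (world −y) and the job is handed in, at about 11.6 s of the 72 s allowed. No verdict was reported.

I lifted the pin about 28 mm, turned the handle 69° into the rest notch and let go. It stayed parked with about 0 N on the wrist. I then gripped the handle again and slid the shuttle until it met the stop, where the force rose to about 17 N. There I lifted, turned back, lowered the pin home, released and raised the gripper clear.

**Last checks:**
- **Travel:** the pin moved about 100 mm along the rail between the wrist pictures before and after.
- **Handle:** it lies along the rail.
- **Pin:** the handle's height in the scene picture matches the pin-home outline, not the one raised 14 mm. The gripper height when lowered (83 mm) was also the same as at the first grasp at home. Bar length in the wrist picture gave only a rough check; a raised pin fitted worse.
- **Surroundings:** the tub, carton and loose items look unmoved by eye; I did not measure them.

No check failed.

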